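# Clear the nail-practice windowsill

## Robot

A 6-joint arm with a two-finger parallel gripper is mounted at the origin on the work surface. World frame = base frame: x ahead of the robot, y to its left, z up, the work surface at z = 0. Lengths are in m, angles in rad, forces in N, time in s.
With the tool pointing down it reaches from about 0.35 to 1 m from the base axis. Payload 7.1 kg.
Tool frame: the origin (TCP) lies at the very end of the fingers, on their centre line; the grasp point (between the pads) lies arm.grip_point_offset behind it (arm.grip_point_offset is the distance from the TCP to the grasp point, in m); z points along the fingers, y is the line along which they close (so a half turn about z gives the same grasp; the last joint's range is limited). The gripper opens to 85 mm and grips with 20 to 120 N. Pads are 22 mm wide; open, the fingers measure 114 mm over their backs; the gripper's body (76 mm by 85 mm) begins 54 mm behind the grasp point. The pads swing forward as they close: fully open they stand 13 mm farther back than shut.
Start: joints at [-0.019, 0.423, 1.63, -0, 1.089, -0.019], TCP at [0.625, 0, 0.231] pointing down, gripper open.
Joint ranges: [-3, 3], [-0.9, 2.11], [0.09, 2.58], [-1.31, 4.45], [0.11, 2.69], [-2.54, 2.54]. Speed limits (rad/s): [2.39, 2.39, 3.01, 3.14, 3.14, 3.14].

## Interface

Orientations are given as a unit quaternion [x, y, z, w].
In Python, from plant import arm, optics, hand_in, models gives the robot as it stands.
- The arm moves only by the shell command python3 -m inch 'ROWS'. ROWS is JSON, a list of rows, each a list of 5 numbers: the closure, from 0 (fully open) to 1 (shut), then the shift along the tool's x, y, z in cm, then the turn about the tool's z in units of 5 degrees (1.0 is 5 degrees). In form: [[grip, tx, ty, tz, turn], ...]. A call has 1 to 8 rows; each row is the pose to reach, as a shift and turn from the pose commanded when the call began, along the tool's axes at that moment; what a row does not reach only later rows make up. A row lasts 1/8 s, in which the tool goes at most 62.5 mm and 10.7 degrees, less where a joint would pass 70% of its speed; a pose out of reach is approached as far as the arm can. A call with a gripper value outside its range is refused whole. The fingers move at their own pace and stop on an object; the grip force is fixed at half the most. Time passes only in rows, so rows that repeat a pose let the fingers close. It gives the time, the measured TCP pose, the force, the opening and the grip force at its end, in the units of the state.
- arm.state(): the state, without advancing time (a new reading comes with each control period).
- optics.camera(name): name is "scene" or "side" or "wrist"; returns the picture (400x640x3 uint8, blue, green, red); there is no depth.
- optics.camera_model(name): a dict with "fov_y" (degrees; the focal length in pixels is half the picture's height over the tangent of half this angle, whatever the lens; pixels are square), "cx", "cy" (the principal point, pixels), "world_to_cam" (4x4, takes a point from world to camera coordinates); the wrist camera has in their place "tool_from_camera" (4x4, takes a point from camera to tool coordinates, whose origin is the TCP and whose axes are the flange's). Camera axes: x right, y down, z forward; pixel columns grow to the right and rows downward; lengths in m; the calibration is good to about 2 mm. A picture is of the moment at which its call begins: read the wrist's pose just before it. camera_model takes no time and is no camera call.
- hand_in(): hands the job in; it is judged then, once.
Trained networks look in the newest picture that a camera, given by its name, has taken for a name from the list of things; names that differ only in an ending like _2 or _b are one class to them, and where a whole thing is asked for, a point or a joint stands for the part that bears it (a point fixed in the world has none). Each returns a list of dicts, best first, with "score" (0 to 1); they miss things now and then, are a little off and sometimes report something else, mostly with a low value. They report only what shows in the picture. A call takes as long as a camera call. They do not tell look-alikes from the thing itself.
- models.trace(camera, label): "region" (400x640 bool, what is visible of it).
- models.landmark_of(camera, label): "centre" ([x, y, z] in m, in world coordinates, good to about 4 mm: a listed point, or the origin of a listed thing).
The state is a dict: "clock": time; "joints": joint angles; "joint_velocities": joint speeds; "joint_torque": joint torques, N m; "ee_pos": TCP position; "ee_rot": TCP orientation; "contact_force": force on the tool from outside, world axes, zero at the start; "ft_torque": the same for the moment, N m; "grip_width": finger opening in m; "grip_force": force on a finger pad.
Only numpy, scipy, OpenCV 4.12 (cv2) and the standard library are available. Lean on these libraries where they do the work, as an engineer would, in place of code of your own. Each camera call takes 0.05 s, during which the arm holds its last target. There are 200 camera calls.

## Task

Clear up after nail practice: lay the glass file flat in the long blue tray, and lay both wooden buffers flat on the floor of the square blue tray, next to each other and not on top of one another. Stand the large tin upright in the middle of the round cork mat and the small tin upright, centred on the large tin's lid. Leave the polish bottle and the glass jar standing where they are.

Things in the scene. Friction and masses are not known exactly. Their poses are not given: they have to be found in the camera images.
- file_center (a point): frosted glass nail file, a flat whitish strip 135 mm long (x), 14 mm wide (y), 6 mm thick (z), with one rounded end, lying loose on the sill; point at its centre. At the start its length is within about 30 degrees of straight away from the robot
- long_buffer_center (a point): the longer wooden buffer: a plain wood bar 110 mm long (x), 26 mm wide (y), 24 mm high (z), loose; point at its centre
- short_buffer_center (a point): the shorter wooden buffer: a plain wood block 60 mm long (x), 32 mm wide (y), 26 mm high (z), loose; point at its centre
- large_tin_center (a point): large round aluminium tin with its screw lid closed, 56 mm diameter, 32 mm high, flat top, loose and upright; point at its centre, half-way up, z axis up
- small_tin_center (a point): small round aluminium tin with its screw lid closed, 38 mm diameter, 28 mm high, loose and upright; point at its centre, half-way up, z axis up
- long_tray_in (a point): long blue plastic tray, fixed, open, 180 mm long (x) by 85 mm wide (y) outside, walls and floor 4 mm thick, rim 14 mm above the sill; point at the centre of its inner floor (172 by 77 mm)
- square_tray_in (a point): square blue plastic tray, fixed, open, 160 by 160 mm outside (x, y along its sides), walls and floor 4 mm thick, rim 14 mm above the sill; point at the centre of its inner floor (152 by 152 mm)
- cork_mat_top (a point): round flat cork mat, fixed, 100 mm diameter, 8 mm thick, no rim; point at the centre of its top face
- polish_center (a point): bystander: round polish bottle with narrow black cap, 32 mm diameter, 60 mm high, loose, standing between two of the trays and mat; point on its axis, half-way up. Not to be moved
- jar_center (a point): bystander: round glass jar with a white lid, 37 mm diameter, 48 mm high, loose, standing between two of the trays and mat; point on its axis, half-way up. Not to be moved
There are look-alikes about, which are no part of the job. Leave any orange or yellow look-alike of the part that bears short_buffer_center alone.

How it is judged:
At the end, for the whole second after the job is handed in: File flat on the long tray's floor; both buffers on the square tray's floor, not stacked; large tin upright on the cork mat, axis within 15 mm of its centre; small tin upright on the large tin's lid, axes within 10 mm. All released and at rest (x of file_center in the frame of long_tray_in between -0.022 and 0.022 m and y of file_center in the frame of long_tray_in between -0.034 and 0.034 m and z of file_center in the frame of long_tray_in between 0 and 0.007 m and angle between the z axis of file_center and the z axis of long_tray_in, either way round below 0.06 rad and x of long_buffer_center in the frame of square_tray_in between -0.066 and 0.066 m and y of long_buffer_center in the frame of square_tray_in between -0.066 and 0.066 m and z of long_buffer_center in the frame of square_tray_in between 0.008 and 0.0155 m and x of short_buffer_center in the frame of square_tray_in between -0.066 and 0.066 m and y of short_buffer_center in the frame of square_tray_in between -0.066 and 0.066 m and z of short_buffer_center in the frame of square_tray_in between 0.008 and 0.0175 m and horizontal distance between large_tin_center and cork_mat_top below 0.015 m and z of large_tin_center in the frame of cork_mat_top between 0.012 and 0.02 m and angle between each of large_tin_center, small_tin_center's own z axis and vertical below 0.1 rad and horizontal distance between small_tin_center and large_tin_center below 0.01 m and z of small_tin_center in the frame of large_tin_center between 0.026 and 0.034 m and linear speed of each of file, long_buffer, short_buffer, large_tin, small_tin below 0.02 m/s); the robot touches nothing.
It fails at once if the polish bottle is knocked over or moved more than 25 mm (distance of polish_center from where it was at the start of the episode above 0.025 m or angle between polish_center's own z axis and vertical above 0.5 rad).
It fails at once if the glass jar is knocked over or moved more than 25 mm (distance of jar_center from where it was at the start of the episode above 0.025 m or angle between jar_center's own z axis and vertical above 0.5 rad).
It also fails if it takes over 136 s, if anything falls off the work surface, if the arm or the gripper's body presses on something with over 40 N, if the wrist force passes 120 N, or if a joint passes its speed limit or range.

## Working session

There is one attempt and no reset: what is moved stays moved. The work goes in short steps, Python scripts to look and compute and a shell command to move; the robot and the scene stay as the last step left them, time stands still between calls to the robot, and variables do not carry over. Pictures are saved under pics/ and viewed, at most 14 in all, crops included, and the job is handed in when it is done.

```bash
ls; mkdir -p pics
cat > h.py <<'E'
import numpy as np,cv2
from plant import arm,optics,models
from scipy.spatial.transform import Rotation as R
L=["file_center","long_buffer_center","short_buffer_center","large_tin_center","small_tin_center","long_tray_in","square_tray_in","cork_mat_top","polish_center","jar_center"]
def proj(cam,p):
    m=optics.camera_model(cam);f=200/np.tan(np.radians(m["fov_y"])/2)
    q=np.array(m["world_to_cam"])@np.r_[p,1];return np.array([m["cx"]+f*q[0]/q[2],m["cy"]+f*q[1]/q[2]])
def ray(cam,uv):
    m=optics.camera_model(cam);f=200/np.tan(np.radians(m["fov_y"])/2)
    if cam=="wrist":
        s=arm.state();T=np.eye(4);T[:3,:3]=R.from_quat(s["ee_rot"]).as_matrix();T[:3,3]=s["ee_pos"];C=T@np.array(m["tool_from_camera"])
    else: C=np.linalg.inv(np.array(m["world_to_cam"]))
    d=C[:3,:3]@np.array([(uv[0]-m["cx"])/f,(uv[1]-m["cy"])/f,1]);return C[:3,3],d
def onz(cam,uv,z):
    o,d=ray(cam,uv);return o+d*(z-o[2])/d[2]
def foot(cam,reg,z):
    """region -> polygon at height z: minAreaRect centre, size, angle of long side (deg)"""
    c=max(cv2.findContours(reg.astype(np.uint8),0,2)[0],key=cv2.contourArea)[:,0]
    P=np.array([onz(cam,p,z)[:2] for p in c]);(x,y),(w,h),a=cv2.minAreaRect((P*1000).astype(np.float32))
    if h>w:w,h,a=h,w,a+90
    return round(x),round(y),round(w),round(h),round((a+90)%180-90,1)
E
cat > a.py <<'E'
from h import *
print(arm.grip_point_offset,arm.state()["ee_rot"])
for c in("scene","side","wrist"):
    cv2.imwrite(f"pics/{c}0.png",optics.camera(c))
    for l in L:
        print(c,l,[(np.round(d["centre"],3).tolist(),round(d["score"],2)) for d in models.landmark_of(c,l)][:3])
E
python3 a.py
```

```text
pics
0.0187 [ 7.07106445e-01  7.07106709e-01 -5.28853503e-04 -5.46483054e-04]
scene file_center [([0.451, -0.324, 0.005], 0.6)]
scene long_buffer_center [([0.446, 0.184, 0.013], 0.75)]
scene short_buffer_center [([0.328, 0.339, 0.013], 0.81), ([0.367, 0.444, 0.012], 0.76), ([0.437, 0.359, 0.014], 0.64)]
scene large_tin_center [([0.432, 0.012, 0.015], 0.57)]
scene small_tin_center [([0.426, -0.175, 0.016], 0.55)]
scene long_tray_in [([0.631, 0.287, 0.008], 0.86)]
scene square_tray_in [([0.616, 0.01, 0.008], 0.92)]
scene cork_mat_top [([0.627, -0.298, 0.008], 0.86)]
scene polish_center [([0.646, -0.138, 0.031], 0.51)]
scene jar_center [([0.652, 0.14, 0.024], 0.49), ([0.446, 0.183, 0.013], 0.41)]
side file_center [([0.448, -0.324, 0.004], 0.61)]
side long_buffer_center [([0.449, 0.181, 0.008], 0.89)]
side short_buffer_center [([0.519, 0.278, 0.013], 0.77), ([0.329, 0.334, 0.015], 0.7), ([0.361, 0.443, 0.011], 0.65)]
side large_tin_center [([0.43, 0.007, 0.015], 0.88)]
side small_tin_center [([0.429, -0.18, 0.016], 0.83), ([0.621, -0.299, 0.008], 0.66)]
side long_tray_in [([0.632, 0.284, 0.002], 0.92), ([0.614, 0.014, 0.003], 0.66)]
side square_tray_in [([0.616, 0.009, 0.004], 0.61), ([0.447, 0.184, 0.011], 0.4)]
side cork_mat_top [([0.62, -0.296, 0.006], 0.93)]
side polish_center [([0.643, -0.142, 0.033], 0.79)]
side jar_center [([0.653, 0.145, 0.024], 0.71)]
wrist file_center []
wrist long_buffer_center [([0.448, 0.185, 0.01], 0.8)]
wrist short_buffer_center []
wrist large_tin_center [([0.432, 0.007, 0.015], 0.7)]
wrist small_tin_center [([0.424, -0.172, 0.016], 0.77)]
wrist long_tray_in []
wrist square_tray_in [([0.618, 0.011, 0.007], 0.73), ([0.428, 0.01, 0.015], 0.23)]
wrist cork_mat_top [([0.623, -0.298, 0.005], 0.98)]
wrist polish_center [([0.642, -0.138, 0.029], 0.8)]
wrist jar_center [([0.651, 0.145, 0.023], 0.85)]
```

View pics/scene0.png

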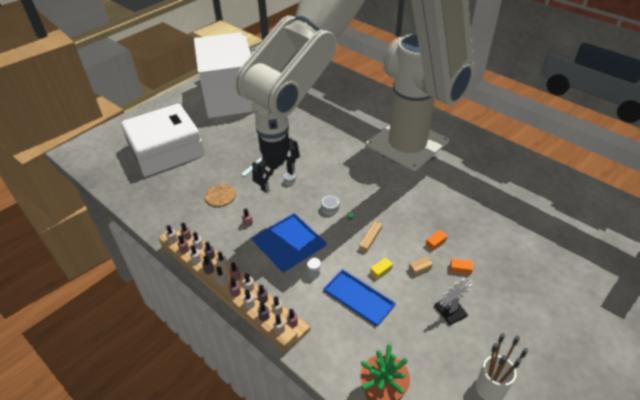

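View pics/side0.png

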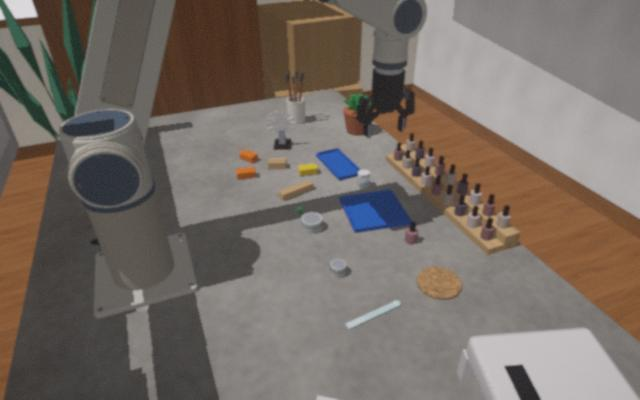

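```bash
cat > b.py <<'E'
from h import *
for c in("scene","side"):
    im=optics.camera(c)
    for l,z in zip(L,[.006,.024,.026,.032,.028,.014,.014,.008,.06,.048]):
        for d in models.trace(c,l)[:4]:
            m=d["region"];print(c,l,round(d["score"],2),foot(c,m,z),"px",np.round(np.argwhere(m).mean(0)[::-1]),"hsv",np.round(cv2.cvtColor(im,40)[m].mean(0)))
E
python3 b.py
```

```text
scene long_buffer_center 0.7 (456, 192, 130, 36, 12.7) px [370. 237.] hsv [ 17.  93. 187.]
scene long_buffer_center 0.25 (649, 142, 70, 37, 42.3) px [314. 267.] hsv [ 46.   8. 169.]
scene short_buffer_center 0.81 (341, 344, 76, 39, -1.1) px [436. 240.] hsv [ 13. 194. 196.]
scene short_buffer_center 0.64 (452, 363, 70, 44, -24.3) px [420. 266.] hsv [ 17. 102. 171.]
scene short_buffer_center 0.59 (529, 286, 71, 43, -5.0) px [381. 268.] hsv [ 26. 174. 200.]
scene large_tin_center 0.81 (439, 19, 79, 50, 41.2) px [330. 204.] hsv [ 85.  11. 161.]
scene large_tin_center 0.57 (632, 28, 165, 164, -9.9) px [288. 242.] hsv [110. 193. 137.]
scene small_tin_center 0.58 (440, -159, 45, 30, 44.4) px [289. 179.] hsv [ 81.  11. 136.]
scene long_tray_in 0.73 (635, 294, 182, 91, -87.5) px [360. 297.] hsv [109. 189. 191.]
scene square_tray_in 0.65 (622, 16, 170, 163, 80.6) px [288. 242.] hsv [110. 194. 137.]
scene cork_mat_top 0.98 (623, -294, 107, 104, 41.2) px [220. 195.] hsv [ 16. 111. 177.]
scene polish_center 0.53 (664, -114, 75, 29, 55.8) px [247. 217.] hsv [109.  56.  98.]
scene jar_center 0.51 (
[... 582 characters left out ...]
7. 147.]
side short_buffer_center 0.47 (362, 420, 91, 55, -61.4) px [248. 156.] hsv [ 12. 172. 164.]
side large_tin_center 0.6 (424, -8, 91, 53, 68.1) px [311. 222.] hsv [ 97.   7. 139.]
side long_tray_in 0.68 (626, 280, 206, 97, -87.0) px [338. 164.] hsv [111. 156. 158.]
side square_tray_in 0.8 (614, 2, 174, 164, 81.5) px [374. 211.] hsv [111. 164. 123.]
side square_tray_in 0.68 (438, -332, 129, 20, 8.7) px [371. 316.] hsv [ 92.  15. 178.]
side cork_mat_top 0.86 (621, -300, 101, 100, 67.5) px [438. 283.] hsv [ 15. 108. 155.]
side polish_center 0.75 (622, -173, 92, 29, 57.9) px [411. 234.] hsv [155.  58. 100.]
side jar_center 0.55 (633, 111, 102, 39, 64.3) px [363. 178.] hsv [115.  13. 147.]
```

The scene view shows the tins at (330,204) and (289,179), file (250,168), cork mat (220,195), square tray (288,242), long tray (360,297), long buffer (370,237), polish (247,217) and jar (314,267).
Short-buffer candidates in that view are orange (436,240), orange (461,267), yellow (381,268) and plain wood (420,266). I choose the plain wood one at about (0.437, 0.357). Checking it in a close crop.

```bash
python3 - <<'E'
import cv2
i=cv2.imread("pics/scene0.png")[210:300,350:490];cv2.imwrite("pics/crop0.png",cv2.resize(i,None,fx=5,fy=5,interpolation=2))
E
python3 -m inch '[[0,0,-6,1,0],[0,0.5,-12,4,0],[0,1,-18,6,0],[0,1,-19.4,8,0],[0,1,-19.4,10,0],[0,1,-19.4,10,0]]'
cat > w.py <<'E'
from h import *
import sys
s=arm.state();print(np.round(s["ee_pos"],4),round(s["clock"],1))
im=optics.camera("wrist");cv2.imwrite(f"pics/w{s['clock']:.1f}.png",im)
for l in sys.argv[1:]:
    i,z=l.split(":");i=int(i);z=float(z)
    for d in models.landmark_of("wrist",L[i])[:2]: print(L[i],np.round(d["centre"],4),round(d["score"],2))
    for d in models.trace("wrist",L[i])[:2]: print("  trace",foot("wrist",d["region"],z),round(d["score"],2))
E
python3 w.py 3:.032
```

```text
clock: 3.5
ee_pos: [0.4301, 0.01, 0.1306]
ee_rot: [0.707, 0.707, -0.001, -0.001]
contact_force: [0.1, 0.1, -0.2]
grip_width: 0.0854
grip_force: 0.0
[0.4301 0.01   0.1306] 3.5
large_tin_center [0.4336 0.0087 0.0142] 0.61
  trace (432, 12, 59, 55, 90.0) 0.7
  trace (429, -141, 33, 22, -14.2) 0.45
```

View pics/crop0.png

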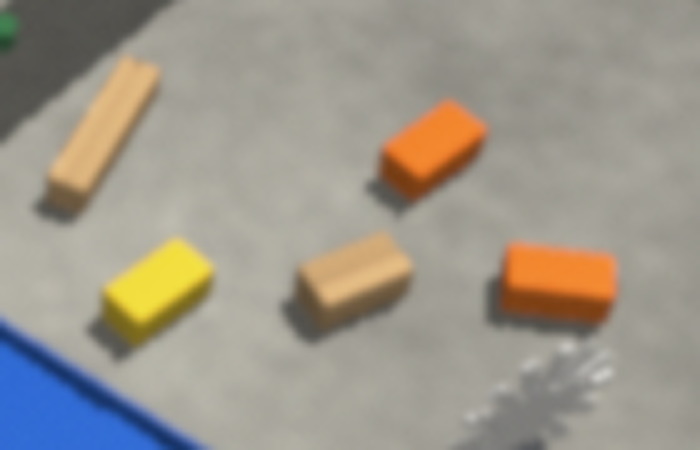

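The crop confirms that the plain wooden block, at crop (355,280) and scene (421,266), is the short buffer. The two orange blocks and the yellow one are look-alikes. Now grasping the large tin.

```bash
python3 -m inch '[[0,0.1,0.2,5,0],[0,0.1,0.2,10,0],[0,0.1,0.2,12.7,0],[0,0.1,0.2,12.7,0],[1,0.1,0.2,12.7,0],[1,0.1,0.2,12.7,0],[1,0.1,0.2,12.7,0],[1,0.1,0.2,12.7,0]]'; python3 -m inch '[[1,0,0,0,0],[1,0,0,0,0],[1,0,0,-5,0],[1,0,0,-10,0],[1,0,0,-12,0],[1,0,0,-12,0]]'
```

```text
clock: 4.65
ee_pos: [0.434, 0.011, 0.0061]
ee_rot: [0.707, 0.707, 0.001, 0.001]
contact_force: [-2.5, -0.5, 9.7]
grip_width: 0.0543
grip_force: 61.4
clock: 5.4
ee_pos: [0.4346, 0.011, 0.1268]
ee_rot: [0.707, 0.707, 0.002, 0.002]
contact_force: [-0.3, -0.2, -1.4]
grip_width: 0.0541
grip_force: 63.6
```

```bash
python3 -m inch '[[1,-5,3,0,0],[1,-10,6,0,0],[1,-15,9,0,0],[1,-20,12,0,0],[1,-25,15,0,0],[1,-30,18.5,0,0],[1,-30.8,19,0,0],[1,-30.8,19,0,0]]';python3 -m inch '[[1,0,0,0,0],[1,0,0,0,0],[1,0,0,0,0]]'; python3 w.py 7:.008; python3 -c "
from h import *
print(arm.state()['joints'])"
```

```text
clock: 6.4
ee_pos: [0.622, -0.2969, 0.1227]
ee_rot: [0.707, 0.707, -0.0, -0.001]
contact_force: [0.7, -1.1, -0.6]
grip_width: 0.0541
grip_force: 63.7
clock: 6.78
ee_pos: [0.6229, -0.2962, 0.1246]
ee_rot: [0.707, 0.707, 0.0, 0.0]
contact_force: [0.4, 0.1, -1.3]
grip_width: 0.0544
grip_force: 63.7
[ 0.6229 -0.2962  0.1246] 6.8
cork_mat_top [ 0.6225 -0.3036  0.0097] 0.8
  trace (624, -286, 100, 80, -0.8) 0.91
[-4.61655067e-01  6.37245930e-01  1.53828408e+00 -3.41138264e-05
  9.65833230e-01 -4.62041279e-01]
```

```bash
python3 -m inch '[[1,0,0,4,0],[1,0,0,8,0],[1,0,0,10.2,0],[1,0,0,10.8,0],[1,0,0,10.8,0],[1,0,0,10.8,0]]'
```

```text
clock: 7.68
ee_pos: [0.6241, -0.2975, 0.0179]
ee_rot: [0.707, 0.707, 0.0, 0.001]
contact_force: [-0.1, 0.2, -0.6]
grip_width: 0.0543
grip_force: 63.7
```

```bash
python3 -m inch '[[1,0,0,0.2,0],[1,0,0,0.3,0],[1,0,0,0.3,0],[1,0,0,0.3,0]]'
```

```text
clock: 8.18
ee_pos: [0.6233, -0.2972, 0.0142]
ee_rot: [0.707, 0.707, 0.0, 0.0]
contact_force: [-1.7, 1.5, 6.6]
grip_width: 0.0545
grip_force: 64.5
```

```bash
python3 -m inch '[[0,0,0,0,0],[0,0,0,0,0],[0,0,0,0,0],[0,0,0,-4,0],[0,0,0,-10,0],[0,0,0,-14,0],[0,0,0,-14,0],[0,0,0,-14,0]]'; python3 w.py 3:.04 7:.008; python3 -m inch '[[0,3,-5,0,0],[0,6,-10,0,0],[0,9,-15,1,0],[0,12.1,-19.7,3,0],[0,12.1,-19.7,3,0],[0,12.1,-19.7,3,0],[0,12.1,-19.7,3,0]]'; python3 w.py 4:.028
```

```text
clock: 9.18
ee_pos: [0.6225, -0.2967, 0.1527]
ee_rot: [0.707, 0.707, -0.0, -0.0]
contact_force: [-0.7, -0.3, -0.7]
grip_width: 0.0856
grip_force: 0.0
[ 0.6225 -0.2967  0.1527] 9.2
large_tin_center [ 0.6266 -0.3013  0.0227] 0.67
  trace (624, -296, 98, 98, 90.0) 0.84
clock: 10.3
ee_pos: [0.4277, -0.1769, 0.1237]
ee_rot: [0.707, 0.707, 0.0, 0.001]
contact_force: [0.4, 0.7, 0.4]
grip_width: 0.0854
grip_force: 0.0
[ 0.4277 -0.1769  0.1237] 10.3
small_tin_center [ 0.4285 -0.1718  0.0128] 0.66
  trace (425, -172, 42, 37, -89.0) 0.94
  trace (595, -44, 156, 60, -8.5) 0.6
```

```bash
python3 -m inch '[[0,0.2,0,5,0],[0,0.2,0,9,0],[0,0.2,0,11.7,0],[0,0.2,0,11.7,0],[0,0.2,0,11.7,0],[1,0.2,0,11.7,0],[1,0.2,0,11.7,0],[1,0.2,0,11.7,0]]'; python3 -m inch '[[1,0,0,0,0],[1,0,0,0,0],[1,0,0,0,0]]';python3 -m inch '[[1,0,0,-5,0],[1,0,0,-10,0],[1,0,0,-14,0],[1,0,0,-14,0],[1,0,0,-14,0],[1,0,0,-14,0]]'
```

```text
clock: 11.45
ee_pos: [0.4264, -0.1742, 0.0073]
ee_rot: [0.707, 0.707, 0.0, 0.001]
contact_force: [-1.6, 0.6, 15.5]
grip_width: 0.0361
grip_force: 58.1
clock: 11.82
ee_pos: [0.4264, -0.1742, 0.0073]
ee_rot: [0.707, 0.707, 0.0, 0.001]
contact_force: [-1.3, 1.2, 11.8]
grip_width: 0.0363
grip_force: 58.7
clock: 12.58
ee_pos: [0.425, -0.1735, 0.145]
ee_rot: [0.707, 0.707, -0.001, -0.001]
contact_force: [0.5, 0.3, 0.1]
grip_width: 0.036
grip_force: 60.2
```

```bash
python3 -m inch '[[1,-3,5,0,0],[1,-6,10,0,0],[1,-9,15,0,0],[1,-12.3,19.7,0,0],[1,-12.3,19.7,0,0],[1,-12.3,19.7,0,0],[1,-12.3,19.7,0,0]]'; python3 w.py 3:.04; python3 -m inch '[[1,0,0,4,0],[1,0,0,8,0],[1,0,0,9.2,0],[1,0,0,9.2,0],[1,0,0,9.2,0],[1,0,0,9.2,0]]'
```

```text
clock: 13.45
ee_pos: [0.6216, -0.2961, 0.1454]
ee_rot: [0.707, 0.707, -0.0, -0.001]
contact_force: [0.6, -0.0, 0.1]
grip_width: 0.0362
grip_force: 60.3
[ 0.6216 -0.2961  0.1454] 13.4
large_tin_center [ 0.6239 -0.2977  0.0209] 0.66
  trace (625, -294, 57, 55, 87.9) 0.77
clock: 14.35
ee_pos: [0.624, -0.2974, 0.0561]
ee_rot: [0.707, 0.707, 0.0, 0.001]
contact_force: [0.5, 0.4, -0.1]
grip_width: 0.0361
grip_force: 60.3
```

```bash
python3 -m inch '[[1,0,0,0.4,0],[1,0,0,0.7,0],[1,0,0,0.7,0],[1,0,0,0.7,0]]'
```

```text
clock: 14.85
ee_pos: [0.623, -0.297, 0.0474]
ee_rot: [0.707, 0.707, 0.0, 0.0]
contact_force: [-1.0, 0.2, 3.3]
grip_width: 0.0363
grip_force: 60.9
```

```bash
python3 -m inch '[[0,0,0,0,0],[0,0,0,0,0],[0,0,0,0,0],[0,0,0,-4,0],[0,0,0,-8,0],[0,0,0,-14,0],[0,0,0,-14,0],[0,0,0,-14,0]]'; python3 w.py 4:.068 3:.04; python3 -m inch '[[0,0,-5,0,2],[0,-1,-10,0,4],[0,-2,-15,2,6],[0,-2.7,-17.4,4,8],[0,-2.7,-17.4,4,10],[0,-2.7,-17.4,4,12],[0,-2.7,-17.4,4,14],[0,-2.7,-17.4,4,16]]';  python3 -m inch '[[0,0,0,0,2],[0,0,0,0,2],[0,0,0,0,2]]'; python3 w.py 0:.006; ls pics
```

```text
clock: 15.85
ee_pos: [0.6227, -0.2969, 0.1872]
ee_rot: [0.707, 0.707, -0.0, -0.0]
contact_force: [-0.0, -0.2, -0.9]
grip_width: 0.086
grip_force: 0.0
[ 0.6227 -0.2969  0.1872] 15.8
small_tin_center [ 0.6237 -0.2935  0.053 ] 0.68
  trace (622, -294, 41, 37, -90.0) 0.63
large_tin_center [ 0.6225 -0.2992  0.0252] 0.81
  trace (624, -290, 56, 50, -7.9) 0.6
clock: 17.1
ee_pos: [0.4487, -0.3238, 0.1466]
ee_rot: [0.996, 0.084, -0.0, -0.0]
contact_force: [0.0, 0.2, -0.2]
grip_width: 0.0857
grip_force: 0.0
clock: 17.48
ee_pos: [0.4488, -0.3239, 0.147]
ee_rot: [1.0, 0.002, -0.0, -0.0]
contact_force: [-0.3, 0.2, -0.2]
grip_width: 0.0854
grip_force: 0.0
[ 0.4488 -0.3239  0.147 ] 17.5
file_center [ 0.4469 -0.3208  0.0016] 0.64
  trace (444, -323, 135, 16, 7.4) 0.62
crop0.png
scene0.png
side0.png
w10.3.png
w13.4.png
w15.8.png
w17.5.png
w3.5.png
w6.8.png
w9.2.png
wrist0.png
```

```bash
python3 -m inch '[[0,-0.35,-0.1,5,-1.5],[0,-0.35,-0.1,10,-1.5],[0,-0.35,-0.1,13,-1.5],[0,-0.35,-0.1,14.3,-1.5],[0,-0.35,-0.1,14.3,-1.5],[0,-0.35,-0.1,14.3,-1.5]]'; python3 -m inch '[[1,0,0,0,0],[1,0,0,0,0],[1,0,0,0,0],[1,0,0,0.1,0],[1,0,0,0.1,0],[1,0,0,0.1,0],[1,0,0,0.1,0]]'
```

```text
clock: 18.38
ee_pos: [0.4463, -0.3236, 0.0055]
ee_rot: [0.998, 0.066, 0.001, 0.001]
contact_force: [0.4, -0.2, 0.8]
grip_width: 0.0856
grip_force: 0.0
clock: 19.25
ee_pos: [0.4456, -0.3231, 0.0038]
ee_rot: [0.998, 0.065, 0.0, 0.0]
contact_force: [-1.6, 1.1, 6.0]
grip_width: 0.0106
grip_force: 58.7
```

View pics/w15.8.png

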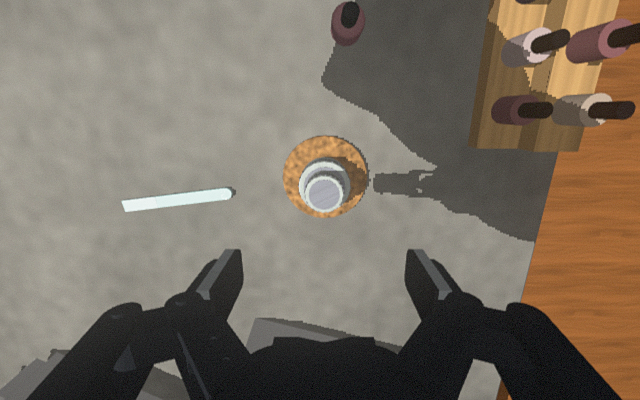

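The stack looks right: small tin on the large tin on the mat at (325,185). The file is gripped. Lifting and turning.

```bash
python3 -m inch '[[1,0,0,-4,0],[1,0,0,-9,-2],[1,0,0,-14,-4],[1,0,0,-14,-6],[1,0,0,-14,-8],[1,0,0,-14,-10],[1,0,0,-14,-12],[1,0,0,-14,-14]]'; python3 -m inch '[[1,0,0,0,-2],[1,0,0,0,-3.1],[1,0,0,0,-3.1],[1,0,0,0,-3.1]]'
cat > g.py <<'E'
from h import *
import sys
s=arm.state();M=R.from_quat(s["ee_rot"]).as_matrix();t=np.array([float(v) for v in sys.argv[1:4]])
print("at",np.round(s["ee_pos"],4),"toolx deg",round(np.degrees(np.arctan2(M[1,0],M[0,0])),1),"need cm",np.round(M.T@(t-s["ee_pos"])*100,2))
E
python3 g.py .632 .286 .15
```

```text
clock: 20.25
ee_pos: [0.4453, -0.3228, 0.1431]
ee_rot: [0.778, 0.628, -0.0, -0.0]
contact_force: [-0.1, -0.6, -0.0]
grip_width: 0.0102
grip_force: 58.6
clock: 20.75
ee_pos: [0.4454, -0.3229, 0.1432]
ee_rot: [0.689, 0.725, -0.0, -0.0]
contact_force: [0.2, -0.4, -0.6]
grip_width: 0.0107
grip_force: 58.6
at [ 0.4454 -0.3229  0.1432] toolx deg 92.9 need cm [59.87 21.71 -0.67]
```

```bash
python3 -m inch '[[1,5,1.8,-0.7,0],[1,10,3.6,-0.7,0],[1,15,5.4,-0.7,0],[1,20,7.2,-0.7,0],[1,25,9,-0.7,0],[1,30,10.8,-0.7,0],[1,35,12.6,-0.7,0],[1,40,14.4,-0.7,0]]'; python3 -m inch '[[1,5,1.9,0,0],[1,10,3.8,0,0],[1,15,5.6,0,0],[1,19.8,7.3,0,0],[1,19.8,7.3,0,0],[1,19.8,7.3,0,0],[1,19.8,7.3,0,0]]'; python3 g.py .632 .286 .02; python3 w.py 5:.014 0:.15 | tee /tmp/o; cp pics/w$(awk 'NR==1{print $NF}' /tmp/o).png pics/filehold.png
```

```text
clock: 21.75
ee_pos: [0.5687, 0.0858, 0.1504]
ee_rot: [0.689, 0.725, 0.0, 0.0]
contact_force: [0.3, -0.6, -0.2]
grip_width: 0.0107
grip_force: 58.7
clock: 22.62
ee_pos: [0.6305, 0.2842, 0.1501]
ee_rot: [0.689, 0.725, -0.0, -0.0]
contact_force: [-0.2, -0.9, 0.7]
grip_width: 0.0104
grip_force: 58.7
at [0.6305 0.2842 0.1501] toolx deg 92.9 need cm [ 0.18  0.17 13.01]
[0.6305 0.2842 0.1501] 22.6
long_tray_in [0.631  0.2866 0.0031] 0.87
  trace (631, 296, 171, 86, -87.1) 0.91
file_center [0.636  0.2851 0.1452] 0.71
  trace (629, 329, 87, 44, -87.1) 0.61
  trace (631, 287, 129, 14, -87.1) 0.58
```

View pics/filehold.png

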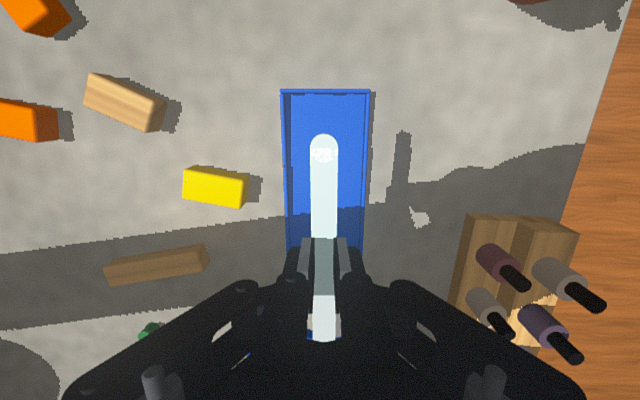

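The file is held straight over the tray, running from (323,140) to (323,335) along the tray axis. Lowering, then opening only partly to clear the tray walls.

```bash
python3 -m inch '[[1,0.2,0.1,5,0],[1,0.2,0.1,10,0],[1,0.2,0.1,12.5,0],[1,0.2,0.1,13.7,0],[1,0.2,0.1,14.1,0],[1,0.2,0.1,14.1,0],[1,0.2,0.1,14.1,0]]'; python3 -m inch '[[1,0,0,0.2,0],[1,0,0,0.2,0],[1,0,0,0.2,0]]'
```

```text
clock: 23.75
ee_pos: [0.6327, 0.2881, 0.0108]
ee_rot: [0.688, 0.725, 0.001, 0.0]
contact_force: [0.0, -0.8, -0.7]
grip_width: 0.0107
grip_force: 58.7
clock: 24.12
ee_pos: [0.6322, 0.2878, 0.0079]
ee_rot: [0.688, 0.725, 0.0, 0.0]
contact_force: [-0.4, -0.3, 3.0]
grip_width: 0.0103
grip_force: 59.4
```

```bash
python3 -m inch '[[0.6,0,0,0,0],[0.6,0,0,0,0],[0.6,0,0,0,0],[0.6,0,0,-3,0],[0.6,0,0,-9,0],[0.6,0,0,-14,0],[0.3,0,0,-14,0],[0,0,0,-14,0]]'; python3 w.py 0:.01 5:.014;  python3 g.py .437 .357 .15
```

```text
clock: 25.12
ee_pos: [0.6313, 0.2874, 0.1469]
ee_rot: [0.688, 0.725, -0.0, -0.0]
contact_force: [-0.4, -0.3, -0.0]
grip_width: 0.0692
grip_force: 0.0
[0.6313 0.2874 0.1469] 25.1
file_center [0.6315 0.2913 0.0042] 0.76
  trace (631, 287, 133, 14, -87.4) 0.64
  trace (630, 291, 178, 84, -87.4) 0.9
at [0.631  0.2873 0.1456] toolx deg 93.0 need cm [  7.98 -19.01  -0.4 ]
```

```bash
python3 -m inch '[[0,2,-5,0,0],[0,4,-10,0,0],[0,6,-15,0,0],[0,7.9,-19,0,0],[0,7.9,-19,0,0],[0,7.9,-19,0,0],[0,7.9,-19,0,0]]'; python3 w.py 2:.026; cp pics/w26.?.png pics/sb.png; python3 g.py .437 .357 .15
```

```text
clock: 26.25
ee_pos: [0.439, 0.3563, 0.1472]
ee_rot: [0.689, 0.725, 0.0, 0.0]
contact_force: [0.5, 0.9, 0.9]
grip_width: 0.0853
grip_force: 0.0
[0.439  0.3563 0.1472] 26.2
short_buffer_center [0.3678 0.4446 0.011 ] 0.89
short_buffer_center [0.328  0.3379 0.01  ] 0.64
  trace (441, 360, 62, 36, -24.0) 0.95
  trace (334, 342, 63, 38, -8.8) 0.83
at [0.4387 0.3561 0.1471] toolx deg 92.9 need cm [ 0.09 -0.17 -0.29]
```

View pics/sb.png

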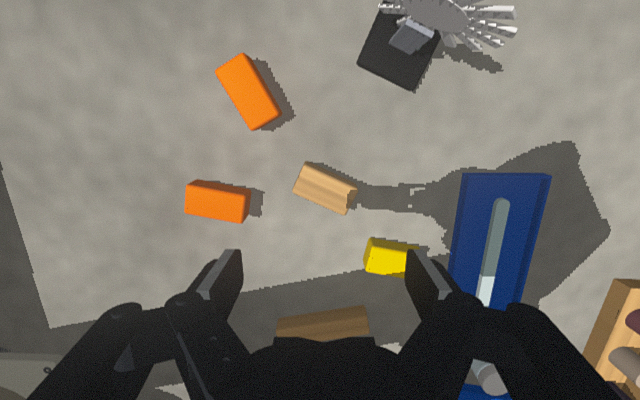

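The wooden block is at wrist pixel (325,188), i.e. about (0.440, 0.358) with its length at -24°. Neighbours are clear of the fingers.

```bash
python3 -m inch '[[0,0.1,0.1,0,-2],[0,0.1,0.1,0,-4],[0,0.1,0.1,2,-6],[0,0.1,0.1,4,-8],[0,0.1,0.1,6,-10],[0,0.1,0.1,6,-12],[0,0.1,0.1,6,-12.6],[0,0.1,0.1,6,-12.6]]'; python3 w.py 2:.026; python3 g.py .440 .358 .005
```

```text
clock: 27.4
ee_pos: [0.4393, 0.3573, 0.0871]
ee_rot: [0.209, 0.978, -0.0, -0.0]
contact_force: [-0.4, -0.6, -0.1]
grip_width: 0.085
grip_force: 0.0
[0.4393 0.3573 0.0871] 27.4
short_buffer_center [0.3305 0.3387 0.0142] 0.97
short_buffer_center [0.5201 0.28   0.0129] 0.72
  trace (508, 287, 64, 38, -9.8) 0.87
  trace (367, 443, 61, 32, -58.3) 0.8
at [0.4391 0.3575 0.0873] toolx deg 155.9 need cm [-0.06  0.08  8.23]
```

```bash
python3 -m inch '[[0,0,0,4,0],[0,0,0,7,0],[0,0,0,8.1,0],[0,0,0,8.1,0],[1,0,0,8.1,0],[1,0,0,8.1,0],[1,0,0,8.1,0],[1,0,0,8.1,0]]'; python3 -m inch '[[1,0,0,0,0],[1,0,0,0,0],[1,0,0,-6,-1],[1,0,0,-12,-2],[1,0,0,-15,-3],[1,0,0,-15,-3],[1,0,0,-15,-3]]'; python3 g.py .621 .042 .16
python3 - <<'E'
from h import *
for c in("scene","side"):
    optics.camera(c)
    for d in models.trace(c,"square_tray_in")[:1]:print(c,foot(c,d["region"],.014))
    print([np.round(d["centre"],3) for d in models.landmark_of(c,"square_tray_in")][:1])
E
```

```text
clock: 28.55
ee_pos: [0.4394, 0.3581, 0.0074]
ee_rot: [0.208, 0.978, 0.001, 0.001]
contact_force: [-0.6, -0.6, 6.5]
grip_width: 0.0306
grip_force: 59.7
clock: 29.42
ee_pos: [0.4383, 0.3571, 0.1556]
ee_rot: [0.079, 0.997, -0.0, -0.0]
contact_force: [-1.2, -0.1, -1.1]
grip_width: 0.0307
grip_force: 59.4
at [0.4383 0.3571 0.1556] toolx deg 170.9 need cm [-23.01 -28.24  -0.44]
scene (621, 15, 170, 167, 81.6)
[array([0.615, 0.013, 0.002])]
side (614, 3, 178, 165, 81.4)
[array([0.612, 0.013, 0.006])]
```

```bash
python3 -m inch '[[1,-3.8,-4.7,0,0],[1,-7.6,-9.4,0,0],[1,-11.4,-14.1,0,0],[1,-15.2,-18.8,0,0],[1,-19,-23.5,0,0],[1,-22.9,-28.1,0,0],[1,-22.9,-28.1,0,0],[1,-22.9,-28.1,0,0]]'; python3 -m inch '[[1,0,0,0,0],[1,0,0,0,0]]'; python3 w.py 6:.014 2:.16; python3 g.py .621 .043 .012;cp pics/w30.*.png pics/sbhold.png
```

```text
clock: 30.72
ee_pos: [0.6205, 0.0441, 0.1556]
ee_rot: [0.079, 0.997, 0.0, -0.001]
contact_force: [-0.1, -0.1, -0.9]
grip_width: 0.0306
grip_force: 59.4
clock: 30.98
ee_pos: [0.6206, 0.0455, 0.1563]
ee_rot: [0.078, 0.997, 0.0, -0.0]
contact_force: [-0.8, -0.6, -0.7]
grip_width: 0.0308
grip_force: 59.4
[0.6206 0.0455 0.1563] 31.0
square_tray_in [0.6169 0.0126 0.0122] 0.56
  trace (617, 11, 161, 160, 81.0) 0.65
short_buffer_center [0.5214 0.2801 0.0095] 0.7
short_buffer_center [0.6197 0.0449 0.1625] 0.66
  trace (626, 45, 74, 36, -7.4) 0.81
  trace (533, 166, 31, 24, -8.4) 0.66
at [0.621  0.0447 0.1564] toolx deg 171.0 need cm [-0.03 -0.17 14.44]cp: cannot stat 'pics/w30.*.png': No such file or directory
```

```bash
python3 -m inch '[[1,0,-0.1,5,0],[1,0,-0.1,10,0],[1,0,-0.1,13,0],[1,0,-0.1,14.2,0],[1,0,-0.1,14.2,0],[1,0,-0.1,14.2,0]]'; python3 -m inch '[[1,0,0,0.2,0],[1,0,0,0.3,0],[1,0,0,0.3,0]]'
```

```text
clock: 31.98
ee_pos: [0.6221, 0.0433, 0.0158]
ee_rot: [0.078, 0.997, 0.0, 0.001]
contact_force: [-0.4, -0.1, -0.2]
grip_width: 0.0308
grip_force: 59.4
clock: 32.35
ee_pos: [0.621, 0.0433, 0.0116]
ee_rot: [0.078, 0.997, 0.0, 0.0]
contact_force: [0.4, 0.1, -0.5]
grip_width: 0.0308
grip_force: 59.4
```

```bash
python3 -m inch '[[1,0,0,0.1,0],[1,0,0,0.1,0],[0.46,0,0,0.1,0],[0.46,0,0,0.1,0],[0.46,0,0,-3,0],[0.46,0,0,-8,0],[0.46,0,0,-14,0],[0,0,0,-14,0]]'; python3 -m inch '[[0,0,0,0,0],[0,0,0,0,0]]'; python3 w.py 2:.03; python3 g.py .450 .184 .15
```

```text
clock: 33.35
ee_pos: [0.6244, 0.0435, 0.1565]
ee_rot: [0.078, 0.997, 0.001, 0.005]
contact_force: [0.5, -0.5, -0.0]
grip_width: 0.0632
grip_force: 0.0
clock: 33.6
ee_pos: [0.6198, 0.0432, 0.1496]
ee_rot: [0.078, 0.997, -0.0, -0.002]
contact_force: [0.9, -0.3, 0.3]
grip_width: 0.0854
grip_force: 0.0
[0.6198 0.0432 0.1496] 33.6
short_buffer_center [0.6222 0.0438 0.015 ] 0.79
short_buffer_center [0.5215 0.2765 0.0093] 0.55
  trace (621, 44, 63, 32, -7.3) 0.89
  trace (522, 268, 58, 46, -8.9) 0.64
at [0.6202 0.0432 0.1499] toolx deg 171.0 need cm [19.01 11.24  0.03]
```

Short buffer is on the tray floor. Now the long buffer.

```bash
python3 -m inch '[[0,5,3,0,-1],[0,10,6,0,-2],[0,15,9,0,-3],[0,19,11.2,0,-4],[0,19,11.2,0,-4.5],[0,19,11.2,0,-4.5],[0,19,11.2,0,-4.5]]'; python3 w.py 1:.024; python3 g.py .450 .184 .005; cp $(ls -t pics/w*.png|head -1) pics/lb.png
```

```text
clock: 34.62
ee_pos: [0.4511, 0.1834, 0.1511]
ee_rot: [-0.117, 0.993, -0.0, -0.0]
contact_force: [-0.1, 0.2, 0.9]
grip_width: 0.0852
grip_force: 0.0
[0.4511 0.1834 0.1511] 34.6
long_buffer_center [0.4474 0.1867 0.0121] 0.58
  trace (446, 184, 109, 26, 13.6) 0.7
at [0.4511 0.1832 0.1512] toolx deg -166.6 need cm [ 0.09  0.1  14.62]
```

View pics/lb.png

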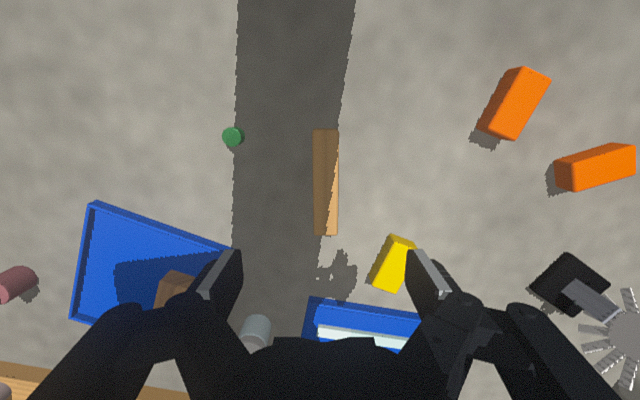

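The long buffer is at (325,182), parallel to the tool, and the fingers are clear of the green cap and yellow block.

```bash
python3 -m inch '[[0,0.4,0.2,5,0],[0,0.4,0.2,10,0],[0,0.4,0.2,13.5,0],[0,0.4,0.2,14.5,0],[0,0.4,0.2,14.5,0],[1,0.4,0.2,14.5,0],[1,0.4,0.2,14.5,0],[1,0.4,0.2,14.5,0]]'; python3 -m inch '[[1,0,0,0,0],[1,0,0,0,0],[1,0,0,0,0],[1,0,0,-6,1],[1,0,0,-12,2],[1,0,0,-15,4],[1,0,0,-15,4.5],[1,0,0,-15,4.5]]'; python3 -m inch '[[1,0,0,0,0],[1,0,0,0,0]]'; python3 g.py .612 -.021 .155
```

```text
clock: 35.78
ee_pos: [0.4469, 0.1848, 0.0071]
ee_rot: [-0.118, 0.993, 0.0, 0.001]
contact_force: [-0.4, 0.2, 0.6]
grip_width: 0.0321
grip_force: 0.0
clock: 36.78
ee_pos: [0.4464, 0.1846, 0.1569]
ee_rot: [0.078, 0.997, 0.0, 0.0]
contact_force: [-0.3, -0.3, -0.8]
grip_width: 0.0244
grip_force: 59.2
clock: 37.02
ee_pos: [0.446, 0.1845, 0.1558]
ee_rot: [0.078, 0.997, -0.0, -0.001]
contact_force: [0.2, 0.1, -1.6]
grip_width: 0.0246
grip_force: 59.2
at [0.446  0.1845 0.1558] toolx deg 171.0 need cm [-19.6  -17.71   0.07]
```

```bash
python3 -m inch '[[1,-4,-3.6,0,0],[1,-8,-7.2,0,0],[1,-12,-10.8,0,0],[1,-16,-14.4,0,0],[1,-19.6,-17.7,0,0],[1,-19.6,-17.7,0,0],[1,-19.6,-17.7,0,0],[1,-19.6,-17.7,0,0]]'; python3 w.py 6:.014 1:.16;python3 g.py .612 -.021 .012; python3 -m inch '[[1,0,0,5,0],[1,0,0,10,0],[1,0,0,13,0],[1,0,0,14.1,0],[1,0,0,14.1,0],[1,0,0,14.1,0]]'; python3 -m inch '[[1,0,0,0.2,0],[1,0,0,0.3,0],[1,0,0,0.3,0]]'
```

```text
clock: 38.02
ee_pos: [0.6113, -0.0199, 0.1559]
ee_rot: [0.078, 0.997, 0.0, -0.001]
contact_force: [0.5, 0.6, -0.5]
grip_width: 0.0246
grip_force: 59.2
[ 0.6113 -0.0199  0.1559] 38.0
square_tray_in [0.6166 0.0097 0.0074] 0.7
  trace (618, 11, 161, 159, 81.0) 0.81
long_buffer_center [ 0.6133 -0.0201  0.1631] 0.58
long_buffer_center [ 0.6218 -0.293   0.053 ] 0.4
  trace (614, -20, 117, 29, -9.0) 0.66
at [ 0.6121 -0.0203  0.1564] toolx deg 171.1 need cm [-0.   -0.07 14.44]
clock: 39.02
ee_pos: [0.6135, -0.0209, 0.0168]
ee_rot: [0.078, 0.997, 0.0, 0.001]
contact_force: [-0.2, -0.6, 1.0]
grip_width: 0.0247
grip_force: 59.2
clock: 39.4
ee_pos: [0.6124, -0.0209, 0.0126]
ee_rot: [0.078, 0.997, 0.0, 0.0]
contact_force: [-0.2, 0.3, 0.3]
grip_width: 0.0243
grip_force: 59.2
```

```bash
python3 -m inch '[[1,0,0,0.1,0],[1,0,0,0.2,0],[1,0,0,0.2,0],[0.52,0,0,0.2,0],[0.52,0,0,0.2,0],[0.52,0,0,0.2,0],[0.52,0,0,-3,0],[0.52,0,0,-8,0]]'; python3 -m inch '[[0.52,0,0,-4,0],[0.5,0,0,-8,0],[0.3,5,0,-10,0],[0,10,0,-12,0],[0,15,0,-12,0],[0,15,0,-12,0],[0,15,0,-12,0]]'; python3 a.py | grep -v "\[\]"
```

```text
clock: 40.4
ee_pos: [0.6108, -0.0208, 0.0914]
ee_rot: [0.078, 0.997, -0.0, -0.002]
contact_force: [0.9, -0.4, -0.9]
grip_width: 0.0409
grip_force: 0.0
clock: 41.28
ee_pos: [0.4651, 0.0026, 0.2128]
ee_rot: [0.078, 0.997, 0.0, 0.001]
contact_force: [0.3, 0.4, 0.4]
grip_width: 0.0854
grip_force: 0.0
0.0187 [7.83853106e-02 9.96922778e-01 3.64121864e-05 8.46687046e-04]
scene long_buffer_center [([0.612, -0.021, 0.017], 0.67), ([0.626, -0.297, 0.005], 0.31)]
scene short_buffer_center [([0.365, 0.442, 0.012], 0.89), ([0.52, 0.282, 0.017], 0.73), ([0.621, 0.041, 0.014], 0.6)]
scene large_tin_center [([0.623, -0.3, 0.021], 0.51)]
scene small_tin_center [([0.623, -0.299, 0.055], 0.6)]
scene long_tray_in [([0.633, 0.288, 0.006], 0.7)]
scene square_tray_in [([0.615, 0.011, 0.004], 0.77)]
scene cork_mat_top [([0.629, -0.296, 0.007], 0.67)]
scene polish_center [([0.643, -0.138, 0.033], 0.73)]
scene jar_center [([0.652, 0.142, 0.024], 0.59)]
side file_center [([0.635, 0.284, 0.007], 0.59)]
side long_buffer_center [([0.612, -0.022, 0.017], 0.67)]
side short_buffer_center [([0.33, 0.336, 0.013], 0.76
[... 257 characters left out ...]
9, 0.003], 0.68), ([0.62, -0.301, 0.008], 0.2)]
side cork_mat_top [([0.622, -0.299, 0.006], 0.65)]
side polish_center [([0.641, -0.142, 0.03], 0.63), ([0.612, -0.018, 0.015], 0.44)]
side jar_center [([0.654, 0.142, 0.023], 0.59)]
wrist long_buffer_center [([0.613, -0.02, 0.016], 0.95)]
wrist short_buffer_center [([0.521, 0.281, 0.014], 0.95), ([0.624, 0.047, 0.017], 0.8), ([0.328, 0.338, 0.013], 0.58)]
wrist large_tin_center [([0.622, -0.296, 0.022], 0.92)]
wrist long_tray_in [([0.63, 0.285, 0.007], 0.55)]
wrist square_tray_in [([0.615, 0.009, 0.008], 0.59), ([0.634, 0.292, 0.004], 0.39)]
wrist cork_mat_top [([0.622, -0.298, 0.008], 0.82)]
wrist polish_center [([0.641, -0.141, 0.027], 0.88)]
```

Run:
```python
import cv2,numpy as np
a=cv2.imread("pics/side0.png")[120:320,260:500]
cv2.imwrite("pics/fin.png",cv2.resize(a,None,fx=3,fy=2.9,interpolation=2))
```

```text
(no output)
```

View pics/fin.png

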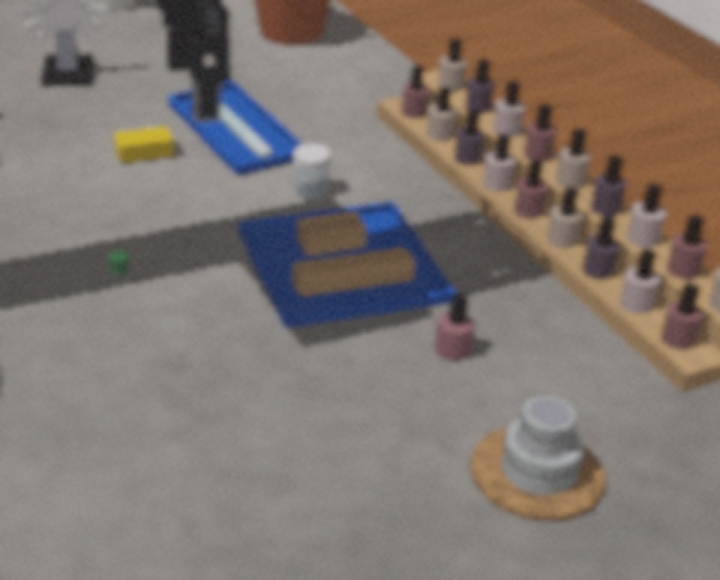

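The crop shows the file in the long tray (245,130), and the buffers side by side in the square tray at (332,232) and (352,270). The tins are stacked on the mat (545,440), and the polish (455,330) and jar (312,168) are standing. Handing in.

```bash
python3 -c "
from plant import hand_in
print(hand_in())"
```

```text
the job is handed in; nothing more can be done
None
```

I handed the job in at about 42 s with everything placed as asked, and the final camera check showed the polish bottle and jar still standing where they were; the hand-in returned no verdict.

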